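# Marker into the mug, safety cap off the ink bottle

## Robot

A 6-joint arm with a two-finger parallel gripper is mounted at the origin on the work surface. World frame = base frame: x ahead of the robot, y to its left, z up, the work surface at z = 0. Lengths are in m, angles in rad, forces in N, time in s.
With the tool pointing down it reaches from about 0.275 to 0.775 m from the base axis. Payload 14.6 kg.
Tool frame: the origin (TCP) lies at the very end of the fingers, on their centre line; the grasp point (between the pads) lies 19 mm behind it; z points along the fingers, y is the line along which they close (so a half turn about z gives the same grasp; the last joint's range is limited). The gripper opens to 85 mm and grips with 20 to 120 N. Pads are 22 mm wide; open, the fingers measure 114 mm over their backs; the gripper's body (76 mm by 85 mm) begins 54 mm behind the grasp point. The pads swing forward as they close: fully open they stand 13 mm farther back than shut.
Start: joints at [1.106, 0.263, -0.048, 1.259, 0, 1.415], TCP at [0.16, 0.5, 0.231] pointing down, gripper open.
Joint ranges: [-2.65, 2.65], [-0.89, 1.7], [-1.18, 1.37], [-2.13, 2.11], [-1.35, 1.29], [-3.14, 3.14]. Speed limits (rad/s): [1.89, 1.89, 2.57, 2.79, 3.14, 3.14].

## Interface

Orientations are given as a unit quaternion [w, x, y, z].
In Python, from bench import read_state, viewer, arm gives the robot as it stands.
- The arm moves only by the tool send_rows, never from a script. Its argument "increments" is a list that holds one entry, the list of rows, each a list of 6 numbers: the shift along the tool's x, y, z in m, then the turn, a rotation vector about the tool's x, y, z in rad. In form: [[[x, y, z, wx, wy, wz], ...]]. A call has 1 to 5 rows; each row shifts and turns the commanded pose from where the row before left it, along the tool's axes as they then stand; what a row does not reach is not made up. A row lasts 1/12 s, in which the tool goes at most 41.7 mm and 7.16 degrees, less where a joint would pass 70% of its speed; a pose out of reach is approached as far as the arm can. A call with a gripper value outside its range is refused whole. "claw" is the closure, from -1 (fully open) to 1 (shut), set as the call begins (left out, the last holds). The fingers move at their own pace and stop on an object; "force" is the grip in N (left out, the last holds). Time passes only in rows, so rows that do not move let the fingers close. It gives the time, the measured TCP pose, the force, the opening and the grip force at its end, in the units of the state.
- read_state(): the state, without advancing time (a new reading comes with each control period).
- viewer.camera(name): name is "scene" or "side" or "wrist"; returns a dict with "frame" (420x560x3 uint8, red, green, blue), "range_z" (420x560 float32, m along the optical axis (not along the pixel's ray), 0 where there is no reading), "fx", "fy", "cx", "cy" (pixels), "R" (3x3) and "t" (3): a world point X has camera coordinates R X + t. Camera axes: x right, y down, z forward; pixel columns grow to the right and rows downward; lengths in m; the calibration is good to about 2 mm. A picture is of the moment at which its call begins.
- arm.job_done(): hands the job in; it is judged then, once.
The state is a dict: "clock": time; "joint_positions": joint angles; "joint_vel": joint speeds; "effort": joint torques, N m; "tcp_pos": TCP position; "eef_rot": TCP orientation; "ft_force": force on the tool from outside, world axes, zero at the start; "torque": the same for the moment, N m; "opening": finger opening in m; "gripper_force": force on a finger pad.
Only numpy, scipy, OpenCV 4.12 (cv2) and the standard library are available. Lean on these libraries where they do the work, as an engineer would, in place of code of your own. Each camera call takes 0.05 s, during which the arm holds its last target. There are 200 camera calls.

## Task

Get ready to refill the empty whiteboard marker: take it from its sloping rest and leave it standing in the coffee mug, coloured cap end up. Then open the ink bottle: press its push-and-turn safety cap down, twist it anticlockwise until it is free, and lift it off. Finish while still holding the cap, level, about 6 cm straight above the bottle's mouth, and do not shift the owl, the apple block or the bulldog clip.

Things in the scene. Friction and masses are not known exactly. Their poses are not given: they have to be found in the camera images.
- marker: Loose whiteboard marker: straight white round barrel, 19 mm in diameter, 150 mm long, 30 g, blue cap on its upper 45 mm. Origin at the centre of the plain grey foot end; z runs along it to the blue end. It starts lying in the rest's trough, blue end up, axis 40 degrees above level, rising towards the rest's +x. From 85 mm above the foot upwards it is clear of the trough, to be gripped from above.
- pen_rest: Fixed pen rest: light wooden base 130 x 60 x 8 mm with a black trough 27 mm wide that slopes up at 40 degrees towards its +x and ends 82 mm up the marker, at a height of about 80 mm. Origin at the centre of the base's underside; the marker's foot lies 50 mm to its -x, 22 mm up.
- mug: Loose white ceramic mug, 80 mm outer diameter, 85 mm tall, wall 4 mm, inner floor about 5 mm up, handle towards its +y sticking out about 30 mm, 0.35 kg. Origin at the centre of its underside, z up. The marker may stand or lean in it.
- bottle: Blue ink bottle, 60 mm in diameter, paper label, fixed to the desk by a round black foot 84 mm wide: it neither moves nor turns. Origin at the centre of its underside, z up. Below the cap its body ends in a shoulder 80 mm up (a ledge 48 mm wide goes on to 85.5 mm). Mouth 108 mm up, with a grey spring plug 20 mm wide standing 12 mm out of it.
- cap: Loose round white ribbed safety cap on the bottle's neck, 53 mm in diameter, 32 mm tall, red disc on top, 25 g. Origin at the centre of its open underside, at the start 94 mm above the bottle's underside; z up. A spring pushes it up with 7 N. Unpressed it neither turns nor pulls off. Grip it across its sides at any yaw; fingertips have room down to the bottle's shoulder.
- cap_top (a point): Centre of the cap's top face, 32 mm above the cap's origin. How the cap opens: pressed down 4.7 mm or more (bottoms at 8.5 mm; 9 to 10.5 N) and kept down, it turns anticlockwise seen from above, with little friction; turned 50 to 130 degrees from its start (80 is a good middle, in one grasp) it is free, springs up and lifts straight off. It does not turn clockwise.
- owl: Bystander: glazed brown ceramic owl figurine, 58 mm wide, 102 mm tall; origin at the centre of its underside.
- apple_block: Bystander: clear acrylic block 56 x 56 x 60 mm with a red apple inside; origin at the centre of its underside.
- clip: Bystander: large steel bulldog clip lying flat, about 60 x 60 mm, 32 mm tall; origin near the centre of its underside.
Things that resemble listed ones, but are neither listed nor needed, are in the scene too. There is more than one size of the marker; the one meant has the size given above.

How it is judged:
On the way, in this order (a step that is already met when the one before it is completed fails the run):
1. the marker stands in the mug, blue end up, let go (z of marker in the frame of mug below 0.03 m and horizontal distance between marker and mug below 0.04 m and angle between marker's own z axis and vertical below 0.75 rad and angle between mug's own z axis and vertical below 0.1 rad and contact force between the fingers and marker below 0.1 N and linear speed of marker below 0.05 m/s), for 0.2 s.
2. the cap is pressed down on the bottle (z of cap in the frame of bottle below 0.09 m and horizontal distance between cap and bottle below 0.01 m), for 0.05 s.
3. the cap is turned free, still on the neck (angle between the x axis of cap and the x axis of bottle, either way round above 0.7 rad and horizontal distance between cap and bottle below 0.01 m), for 0.05 s.
At the end, for the whole second after the job is handed in: Marker free in the upright mug: foot under 30 mm above the mug's underside, blue end up, lean under 0.75 rad. Fingers hold the cap still: underside 30 to 130 mm above the bottle's mouth, within 30 mm of straight above, tilt under 0.25 rad, clear of the bottle (all of step 1 and z of cap in the frame of bottle between 0.138 and 0.238 m and horizontal distance between cap and bottle below 0.03 m and angle between cap's own z axis and vertical below 0.25 rad and contact force between the fingers and cap above 1 N and contact force between cap and bottle below 0.1 N and linear speed of cap below 0.05 m/s); the arm keeps its last pose, push and grip.
It fails at once if the owl is shifted by more than 20 mm (distance of owl from where it was at the start of the episode above 0.02 m).
It fails at once if the apple block is shifted by more than 20 mm (distance of apple_block from where it was at the start of the episode above 0.02 m).
It fails at once if the bulldog clip is shifted by more than 20 mm (distance of clip from where it was at the start of the episode above 0.02 m).
It fails at once if the mug is tipped over (angle between mug's own z axis and vertical above 0.5 rad).
It also fails if it takes over 48 s, if anything falls off the work surface, if the arm or the gripper's body presses on something with over 40 N, if the wrist force passes 120 N, or if a joint passes its speed limit or range.

## Working session

There is one attempt and no reset: what is moved stays moved. The work goes in short steps, Python scripts to look and compute and a tool call to move; the robot and the scene stay as the last step left them, time stands still between calls to the robot, and variables do not carry over. Pictures are saved under pics/ and viewed, at most 10 in all, crops included, and the job is handed in when it is done.

Besides the shell and the picture viewer there is one more tool, called after ">>>" as name([rows], argument=value, ...), one row to a line, values as JSON. send_rows: Moves the arm, as the interface text tells. Its arguments: {"type":"object","properties":{"increments":{"type":"array","items":{"type":"array","items":{"type":"array","items":{"type":"number"}}}},"claw":{"type":"number"},"force":{"type":"number"}},"required":["increments"]}

```bash
ls; mkdir -p pics; cat > h.py <<'E'
import numpy as np, cv2
from bench import read_state, viewer, arm
def grab(n,tag):
    c=viewer.camera(n); np.savez(f'pics/{tag}.npz',**c); cv2.imwrite(f'pics/{tag}.png',c['frame'][:,:,::-1]); return c
def load(tag): return dict(np.load(f'pics/{tag}.npz'))
def cloud(c):
    z=c['range_z'];v,u=np.mgrid[:z.shape[0],:z.shape[1]]
    P=np.stack([(u-c['cx'])*z/c['fx'],(v-c['cy'])*z/c['fy'],z],-1)
    W=(P-c['t'])@c['R']; W[z==0]=np.nan; return W
E
python3 - <<'E'
from h import *
for n in ['scene','side']:
    c=grab(n,n+'0'); print(n, -c['R'].T@c['t'], c['fx'])
a=cv2.imread('pics/scene0.png');b=cv2.imread('pics/side0.png')
print(read_state())
E
```

```text
pics
scene [ 0.80227661 -0.31326067  0.74926965] 391.31807100369986
side [0.3657632  0.81504157 0.77776044] 468.98292973599064
{'clock': 0.1, 'joint_positions': array([ 1.10571345e+00,  2.63469875e-01, -4.88657602e-02,  1.25939748e+00,
       -1.54364014e-06,  1.41547947e+00]), 'joint_vel': array([-0.00098436, -0.00196129,  0.00204827, -0.00098357, -0.00148423,
        0.00037433]), 'effort': array([ 2.44069277e-03, -6.38574457e+01,  3.85066724e+01,  9.98757459e-03,
       -1.50897436e-04, -1.54873533e-05]), 'tcp_pos': array([0.15994214, 0.49978797, 0.23087872]), 'eef_rot': array([-1.42241273e-04,  1.54264493e-01,  9.88029477e-01, -4.46272704e-04]), 'ft_force': array([-0.36240449,  0.18444159,  0.260365  ]), 'torque': array([-0.00678982, -0.03869992,  0.02858395]), 'gripper_force': 0.0, 'opening': 0.08535523952219704}
```

View pics/scene0.png

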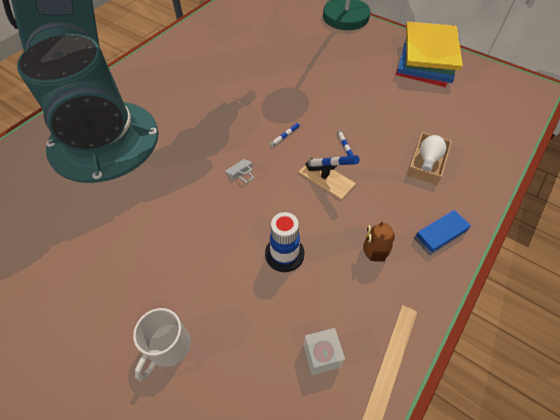

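View pics/side0.png

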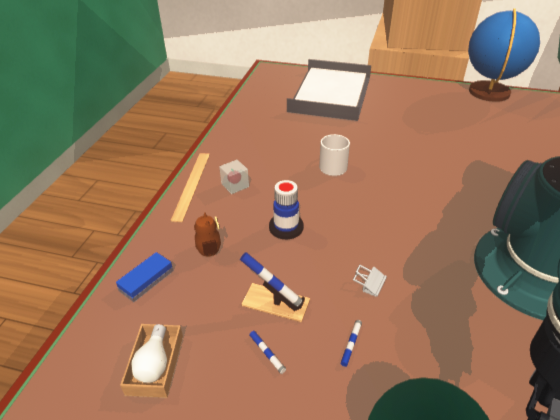

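The scene view shows three marker-like things: thin markers lying flat at (286,133) and (346,144), and the one on the rest, with its blue end at (352,160) and foot at (312,166). The one on the rest matches the description. The mug is at (160,338), bottle and cap at (285,240), owl at (379,240), apple block at (324,351) and clip at (240,170). Next I'll measure these and check the marker in one crop.

```bash
python3 - <<'E'
from h import *
A,B=load('scene0'),load('side0')
W,V=cloud(A),cloud(B)
def box(W,u0,v0,u1,v1,z0,z1):
    P=W[v0:v1,u0:u1].reshape(-1,3); P=P[~np.isnan(P[:,0])]; return P[(P[:,2]>z0)&(P[:,2]<z1)]
def circ(P):
    M=np.c_[2*P[:,:2],np.ones(len(P))]; s=np.linalg.lstsq(M,(P[:,:2]**2).sum(1),rcond=None)[0]
    return s[:2],np.sqrt(s[2]+s[0]**2+s[1]**2)
def st(n,P): print(n,len(P),'mean',P.mean(0).round(4),'med',np.median(P,0).round(4),'min',np.percentile(P,2,axis=0).round(4),'max',np.percentile(P,98,axis=0).round(4))
# cap top
for n,Wc,C,b in[('sc',W,A,(260,200,310,275)),('si',V,B,(262,172,312,245))]:
    st('cap top '+n,box(Wc,*b,.122,.135)); P=box(Wc,*b,.1,.12); print(' side circ',circ(P))
    P=box(Wc,*b,.03,.075); print(' body circ',circ(P))
for n,Wc,b in[('sc',W,(125,300,200,385)),('si',V,(312,130,358,180))]:
    P=box(Wc,*b,.079,.095); st('mug rim '+n,P); print(circ(P)); st('mug all',box(Wc,*b,.01,.095)); 
# marker by colour
for n,C,Wc,b in[('sc',A,W,(300,145,365,185)),('si',B,V,(235,248,308,312))]:
    u0,v0,u1,v1=b; f=C['frame'][v0:v1,u0:u1].astype(int); w=Wc[v0:v1,u0:u1]
    ok=w[...,2]>.03
    blue=ok&(f[...,2]>f[...,0]+50); white=ok&(f.min(-1)>110)
    for nm,m in(('blue',blue),('white',white)):
        st('marker '+nm+n,w[m])
    P=w[blue|white]; c=np.median(P,0); P=P[np.linalg.norm(P-c,axis=1)<.1]; c=P.mean(0); d=np.linalg.svd(P-c)[2][0]; d*=np.sign(d[2]); print(' dir',d,'elev',np.degrees(np.arcsin(d[2])),'yaw',np.degrees(np.arctan2(d[1],d[0])),'c',c,'ext',np.ptp((P-c)@d))
    # base
    ok=(w[...,2]>.004)&(w[...,2]<.014)
for n,Wc,b in[('sc',W,(290,140,365,205)),('si',V,(235,270,315,325))]:
    P=box(Wc,*b,.004,.013); st('base '+n,P); print(cv2.minAreaRect((P[:,:2]*1000).astype(np.float32)))
for n,b in[('owl',(360,215,398,265)),('apple',(300,325,348,375)),('clip',(222,153,260,188))]: st(n,box(W,*b,.008,.12))
for n,b in[('owl',(190,208,225,258)),('apple',(216,158,252,195)),('clip',(350,262,390,298))]: st(n,box(V,*b,.008,.12))
a=cv2.resize(cv2.imread('pics/scene0.png')[110:210,250:370],None,fx=4,fy=4,interpolation=cv2.INTER_CUBIC)
b=cv2.resize(cv2.imread('pics/side0.png')[240:330,230:320],None,fx=3.5,fy=400/90,interpolation=cv2.INTER_CUBIC)
cv2.imwrite('pics/crop0.png',np.hstack([a,b[:400]]))
E
```

```text
cap top sc 538 mean [0.579  0.0014 0.1271] med [0.5795 0.0013 0.1273] min [ 0.5556 -0.0215  0.1229] max [0.6021 0.0256 0.1296]
 side circ (array([0.57782121, 0.00340827]), np.float64(0.026279678229437442))
 body circ (array([0.57805191, 0.00334112]), np.float64(0.02982106733739703))
cap top si 272 mean [0.5773 0.005  0.1257] med [0.5775 0.0053 0.1256] min [ 0.555  -0.0201  0.123 ] max [0.6002 0.028  0.1285]
 side circ (array([0.57782188, 0.00342709]), np.float64(0.02562610287570523))
 body circ (array([0.57792537, 0.00361357]), np.float64(0.029158971791181043))
mug rim sc 452 mean [ 0.5114 -0.2764  0.0844] med [ 0.5094 -0.2775  0.0848] min [ 0.4736 -0.3133  0.0796] max [ 0.5507 -0.2374  0.0876]
(array([ 0.51235197, -0.27512307]), np.float64(0.03772202034198038))
mug all 2073 mean [ 0.513  -0.2832  0.0552] med [ 0.5207 -0.2824  0.0581] min [ 0.4751 -0.3423  0.0126] max [ 0.5511 -0.2392  0.0867]
mug rim si 155 mean [ 0.5105 -0.2729  0.0824] med [ 0.5111 -0.2694  0.0824] min [ 0.4729 -0.3136  0.0791] max [ 0.5482 -0.2349  0.0871]
(array([ 0.511362 , -0.2739387]), np.float64(0.0380686043
[... 1432 characters left out ...]
84] med [0.7346 0.1032 0.0774] min [0.7064 0.0893 0.023 ] max [0.7587 0.1337 0.0965]
apple 1367 mean [ 0.7563 -0.1309  0.0553] med [ 0.7565 -0.1312  0.0604] min [ 0.722  -0.1622  0.013 ] max [ 0.7892 -0.0964  0.0631]
clip 217 mean [0.3601 0.1257 0.017 ] med [0.3602 0.1252 0.0161] min [0.3365 0.0978 0.0081] max [0.3894 0.155  0.0331]
owl 865 mean [0.7243 0.1331 0.0612] med [0.7226 0.1369 0.0596] min [0.7041 0.1047 0.016 ] max [0.7522 0.1511 0.0949]
apple 685 mean [ 0.749  -0.1139  0.0435] med [ 0.7471 -0.1133  0.0494] min [ 0.717  -0.1528  0.0098] max [ 0.7891 -0.0883  0.0619]
clip 290 mean [0.3597 0.1278 0.0164] med [0.3577 0.1279 0.0155] min [0.3411 0.0988 0.0082] max [0.3893 0.1565 0.0308]
```

View pics/crop0.png

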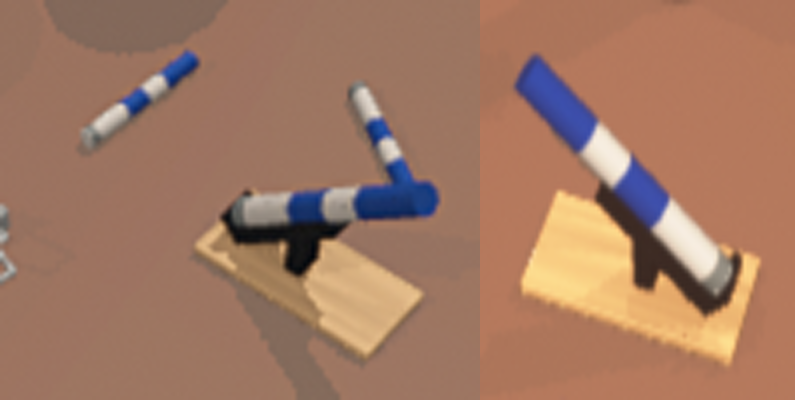

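The crop confirms the choice: the marker on the rest is about twice as thick as the two lying flat, with a grey foot at lower left in the scene view and a blue end at upper right. I'll fit its axis and plan the first moves.

```bash
cat >> h.py <<'E'
from scipy.spatial.transform import Rotation as Ro, Slerp
def pose():
    s=read_state(); q=s['eef_rot']; return s['tcp_pos'],Ro.from_quat(q[[1,2,3,0]]),s
def down(yaw_y,tilt=0):
    "tool y at world angle yaw_y (deg); tilt: tool z leans towards -x_tool0 (outwards)"
    a=np.radians(yaw_y); y=np.array([np.cos(a),np.sin(a),0]); z=np.array([0,0,-1.]); x=np.cross(y,z)
    return Ro.from_matrix(np.c_[x,y,z])*Ro.from_rotvec([0,-np.radians(tilt),0])
def plan(waypts,start=None):
    "waypts: list of (pos,Rot,minrows)"
    p,r=pose()[:2] if start is None else start
    for P,R,n in waypts:
        P=np.array(P,float); ang=(r.inv()*R).magnitude()
        n=max(n,int(np.ceil(np.linalg.norm(P-p)/.040)),int(np.ceil(ang/.12)))
        S=Slerp([0,1],Ro.concatenate([r,R])); pc,rc=p,r
        for i in range(1,n+1):
            f=i/n; pn=p+(P-p)*f; rn=S(f)
            print((rc.inv().apply(pn-pc)).round(3).tolist()+((rc.inv()*rn).as_rotvec()).round(3).tolist(),end=',\n'); pc,rc=pn,rn
        print('--'); p,r=P,R
E
python3 - <<'E'
from h import *
from scipy.optimize import least_squares
A,B=load('scene0'),load('side0'); PP=[]
for C,b in[(A,(300,145,365,185)),(B,(235,248,308,312))]:
    W=cloud(C);u0,v0,u1,v1=b; f=C['frame'][v0:v1,u0:u1].astype(int); w=W[v0:v1,u0:u1]
    m=(w[...,2]>.03)&((f[...,2]>f[...,0]+50)|(f.min(-1)>110)); P=w[m]; c=np.median(P,0); PP.append(P[np.linalg.norm(P-c,axis=1)<.1])
def fit(P):
    def unp(q): d=np.array([1,q[2],q[3]]); return np.array([.55,q[0],q[1]]),d/np.linalg.norm(d)
    def res(q): c,d=unp(q); v=P-c; return np.linalg.norm(v-np.outer(v@d,d),axis=1)-.0095
    s=least_squares(res,[.228,.075,-.06,.83],loss='soft_l1',f_scale=.001); c,d=unp(s.x); t=(P-c)@d
    foot=c+d*((.022-c[2])/d[2]); top=c+d*np.percentile(t,99.5); low=c+d*np.percentile(t,.5)
    print('elev',np.degrees(np.arcsin(d[2])),'yaw',np.degrees(np.arctan2(d[1],d[0])),'top',top.round(4),'low',low.round(4),'len',np.ptp(t),'c',c, 'at115',(top-d*.035).round(4))
for P in PP+[np.vstack(PP)]: fit(P)
R=down(86.5)
g=np.array([.58,.228,.2]); plan([(g,R,1)])
E
```

```text
elev 40.18664299322685 yaw -4.3547822878158335 top [0.6076 0.2253 0.1214] low [0.5    0.2335 0.0302] len 0.14686491042799144 c [0.55       0.22966426 0.07260466] at115 [0.5809 0.2273 0.0988]
elev 40.15248154506331 yaw -3.881555674199513 top [0.6066 0.2249 0.1186] low [0.4956 0.2325 0.0248] len 0.1488127472962637 c [0.55       0.22878743 0.07072209] at115 [0.5799 0.2268 0.096 ]
elev 40.294747171019814 yaw -4.020050408386754 top [0.6079 0.2248 0.1204] low [0.4959 0.2326 0.0252] len 0.15167240010402586 c [0.55       0.22883161 0.07119831] at115 [0.5813 0.2266 0.0978]
[-0.037, -0.01, 0.002, -0.0, -0.0, -0.019],
[-0.037, -0.011, 0.002, -0.0, -0.0, -0.019],
[-0.037, -0.011, 0.002, -0.0, -0.0, -0.019],
[-0.037, -0.012, 0.002, -0.0, -0.0, -0.019],
[-0.036, -0.013, 0.002, -0.0, -0.0, -0.019],
[-0.036, -0.014, 0.002, -0.0, -0.0, -0.019],
[-0.036, -0.014, 0.002, -0.0, -0.0, -0.019],
[-0.035, -0.015, 0.002, -0.0, -0.0, -0.019],
[-0.035, -0.016, 0.002, -0.0, -0.0, -0.019],
[-0.035, -0.016, 0.002, -0.0, -0.0, -0.019],
[-0.035, -0.017, 0.002, -0.0, -0.0, -0.019],
[-0.034, -0.018, 0.002, -0.0, -0.0, -0.019],
[-0.034, -0.018, 0.002, -0.0, -0.0, -0.019],
--
```

>>> send_rows([
  [[-0.037,-0.01,0.002,0,0,-0.019],[-0.037,-0.011,0.002,0,0,-0.019],[-0.037,-0.011,0.002,0,0,-0.019],[-0.037,-0.012,0.002,0,0,-0.019],[-0.036,-0.013,0.002,0,0,-0.019]],
], claw=-1, force=50)

```text
clock: 0.52
tcp_pos: [0.3232, 0.3944, 0.221]
eef_rot: [-0.0, 0.107, 0.994, -0.0]
ft_force: [0.0, 1.3, 0.3]
opening: 0.0857
gripper_force: 0.0
```

>>> send_rows([
  [[-0.036,-0.014,0.002,0,0,-0.019],[-0.036,-0.014,0.002,0,0,-0.019],[-0.035,-0.015,0.002,0,0,-0.019],[-0.035,-0.016,0.002,0,0,-0.019],[-0.035,-0.016,0.002,0,0,-0.019]],
])

```text
clock: 0.93
tcp_pos: [0.4844, 0.2891, 0.211]
eef_rot: [-0.0, 0.059, 0.998, -0.0]
ft_force: [0.8, 0.2, -0.4]
opening: 0.0856
gripper_force: 0.0
```

>>> send_rows([
  [[-0.035,-0.017,0.002,0,0,-0.019],[-0.034,-0.018,0.002,0,0,-0.019],[-0.034,-0.018,0.002,0,0,-0.019],[0,0,0,0,0,0],[0,0,0,0,0,0]],
])

```text
clock: 1.35
tcp_pos: [0.5813, 0.2262, 0.2041]
eef_rot: [-0.001, 0.033, 0.999, -0.0]
ft_force: [-0.6, 0.8, 0.2]
opening: 0.0852
gripper_force: 0.0
```

```bash
python3 - <<'E'
from h import *
plan([((.581,.227,.078),down(86.3),1)])
E
```

```text
[0.0, 0.0, 0.032, -0.0, -0.0, -0.0],
[0.0, 0.0, 0.032, -0.0, -0.0, -0.0],
[0.0, 0.0, 0.032, -0.0, -0.0, -0.0],
[0.0, 0.0, 0.032, -0.0, -0.0, -0.0],
--
```

>>> send_rows([
  [[0,0,0.032,0,0,0],[0,0,0.032,0,0,0],[0,0,0.032,0,0,0],[0,0,0.03,0,0,0],[0,0,0,0,0,0]],
])

```text
clock: 1.77
tcp_pos: [0.5764, 0.2276, 0.0744]
eef_rot: [-0.004, 0.031, 1.0, -0.001]
ft_force: [-0.6, -0.2, -0.7]
opening: 0.0857
gripper_force: 0.0
```

>>> send_rows([
  [[0,0,0,0,0,0],[0,0,0,0,0,0],[0,0,0,0,0,0],[0,0,0,0,0,0],[0,0,0,0,0,0]],
], claw=1, force=50)

```text
clock: 2.18
tcp_pos: [0.5809, 0.2278, 0.0806]
eef_rot: [0.001, 0.031, 1.0, 0.0]
ft_force: [-0.8, -0.4, 1.0]
opening: 0.0255
gripper_force: 0.0
```

>>> send_rows([
  [[0,0,0,0,0,0],[0,0,0,0,0,0],[0,0,0,0,0,0],[0,0,0,0,0,0],[0,0,0,0,0,0]],
])

```text
clock: 2.6
tcp_pos: [0.5809, 0.2277, 0.0802]
eef_rot: [0.001, 0.031, 1.0, 0.0]
ft_force: [0.7, -0.2, 6.5]
opening: 0.0175
gripper_force: 48.6
```

```bash
cat > m.py <<'E'
from h import *
az=-28.2; mug=np.array([.512,-.2745,0]); tilt=35; el=np.radians(40+tilt)
o=np.array([np.cos(np.radians(az)),np.sin(np.radians(az)),0]); u=o*np.cos(el)+np.array([0,0,np.sin(el)])
R=down(90+az,tilt)
def tcp(footz,L=.115):
    foot=mug+np.array([0,0,footz])-o*(np.cos(el)/np.sin(el))*(.05-.012); g=foot+u*L
    return g+R.apply([0,0,.019])
E
python3 - <<'E'
from m import *
p,r,s=pose()
print(tcp(.012),tcp(.15))
plan([(p+[0,0,.19],r,1),(tcp(.15),R,1),(tcp(.012),R,1)])
E
```

```text
[ 0.53886219 -0.28890338  0.10751758] [ 0.53886219 -0.28890338  0.24551758]
[-0.0, 0.0, -0.038, 0.0, 0.0, 0.0],
[-0.0, 0.0, -0.038, 0.0, 0.0, 0.0],
[-0.0, 0.0, -0.038, 0.0, 0.0, 0.0],
[-0.0, 0.0, -0.038, 0.0, 0.0, 0.0],
[-0.0, 0.0, -0.038, 0.0, 0.0, 0.0],
--
[0.001, -0.04, 0.002, 0.01, -0.046, 0.032],
[-0.0, -0.04, 0.002, 0.01, -0.046, 0.032],
[-0.002, -0.04, 0.003, 0.01, -0.046, 0.032],
[-0.003, -0.04, 0.003, 0.01, -0.046, 0.032],
[-0.004, -0.04, 0.004, 0.01, -0.046, 0.032],
[-0.005, -0.039, 0.004, 0.01, -0.046, 0.032],
[-0.006, -0.039, 0.005, 0.01, -0.046, 0.032],
[-0.007, -0.039, 0.006, 0.01, -0.046, 0.032],
[-0.008, -0.039, 0.006, 0.01, -0.046, 0.032],
[-0.009, -0.038, 0.007, 0.01, -0.046, 0.032],
[-0.01, -0.038, 0.008, 0.01, -0.046, 0.032],
[-0.01, -0.037, 0.009, 0.01, -0.046, 0.032],
[-0.011, -0.037, 0.01, 0.01, -0.046, 0.032],
--
[0.02, -0.0, 0.028, 0.0, 0.0, 0.0],
[0.02, -0.0, 0.028, 0.0, 0.0, 0.0],
[0.02, -0.0, 0.028, 0.0, 0.0, 0.0],
[0.02, -0.0, 0.028, 0.0, 0.0, 0.0],
--
```

>>> send_rows([
  [[0,0,-0.03,0,0,0],[0,0,-0.04,0,0,0],[0,0,-0.04,0,0,0],[0,0,-0.04,0,0,0],[0,0,-0.04,0,0,0]],
])

```text
clock: 3.02
tcp_pos: [0.5797, 0.2274, 0.2716]
eef_rot: [0.0, 0.031, 1.0, 0.0]
ft_force: [0.9, -0.7, -0.6]
opening: 0.0173
gripper_force: 49.1
```

>>> send_rows([
  [[0.001,-0.04,0.002,0.01,-0.046,0.032],[0,-0.04,0.002,0.01,-0.046,0.032],[-0.002,-0.04,0.003,0.01,-0.046,0.032],[-0.003,-0.04,0.003,0.01,-0.046,0.032],[-0.004,-0.04,0.004,0.01,-0.046,0.032]],
])

```text
clock: 3.43
tcp_pos: [0.5635, 0.0258, 0.2602]
eef_rot: [0.115, 0.111, 0.987, -0.029]
ft_force: [1.7, -0.9, -0.3]
opening: 0.0175
gripper_force: 48.9
```

>>> send_rows([
  [[-0.005,-0.039,0.004,0.01,-0.046,0.032],[-0.006,-0.039,0.005,0.01,-0.046,0.032],[-0.007,-0.039,0.006,0.01,-0.046,0.032],[-0.008,-0.039,0.006,0.01,-0.046,0.032],[-0.009,-0.038,0.007,0.01,-0.046,0.032]],
])

```text
clock: 3.85
tcp_pos: [0.5473, -0.1728, 0.2518]
eef_rot: [0.227, 0.189, 0.954, -0.057]
ft_force: [2.1, 0.0, -0.1]
opening: 0.0174
gripper_force: 48.8
```

>>> send_rows([
  [[-0.01,-0.038,0.008,0.01,-0.046,0.032],[-0.01,-0.037,0.009,0.01,-0.046,0.032],[-0.011,-0.037,0.01,0.01,-0.046,0.032],[0,0,0,0,0,0],[0,0,0,0,0,0]],
])

```text
clock: 4.27
tcp_pos: [0.5371, -0.2911, 0.2444]
eef_rot: [0.29, 0.234, 0.925, -0.073]
ft_force: [-0.2, 0.1, -0.1]
opening: 0.0173
gripper_force: 49.0
```

```bash
python3 - <<'E'
from m import *
p,r,s=pose(); print(p,tcp(.15),(r.inv()*R).as_rotvec(),s['opening'])
a=grab('scene','scene1'); b=grab('side','side1')
a=cv2.imread('pics/scene1.png')[200:420,60:340];b=cv2.imread('pics/side1.png')[20:240,240:480]
cv2.imwrite('pics/m1.png',np.hstack([cv2.resize(a,None,fx=1.5,fy=1.5),cv2.resize(b,None,fx=1.5,fy=1.5)]))
E
```

```text
[ 0.53707964 -0.29113767  0.24438468] [ 0.53886219 -0.28890338  0.24551758] [-0.00129738 -0.00443008 -0.00283314] 0.017281915879990124
```

View pics/m1.png

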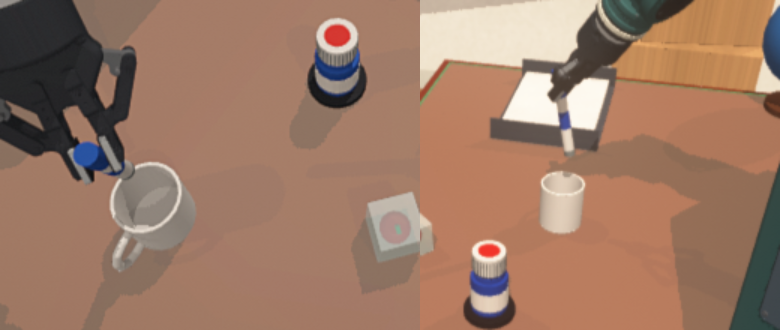

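The marker is held blue end up, with its foot above the mug. In the side crop the foot is at (569,153), or (339,122) in the full image. I'll check the foot position numerically.

```bash
python3 - <<'E'
from m import *
B=load('side1');W=cloud(B); w=W[84:128,325:350].reshape(-1,3); 
p=pose()[0]; g=p-R.apply([0,0,.019]); 
m=(np.linalg.norm(w-g,axis=1)<.15)&(w[:,2]>.1); w=w[m]
for a,b in[(.14,.16),(.16,.18),(.18,.20),(.2,.22),(.22,.24)]:
    k=w[(w[:,2]>a)&(w[:,2]<b)]; print(a,len(k),k.mean(0).round(4) if len(k) else '', 'expected axis',(g+u*((a+b)/2-g[2])/u[2]).round(4))
print('zmin',w[:,2].min(),'exp foot',g-.115*u)
plan([(tcp(.012),R,1)])
E
```

```text
0.14 33 [ 0.5025 -0.2646  0.153 ] expected axis [ 0.5025 -0.2701  0.15  ]
0.16 59 [ 0.506  -0.2675  0.1695] expected axis [ 0.5072 -0.2727  0.17  ]
0.18 55 [ 0.5114 -0.2699  0.1906] expected axis [ 0.5119 -0.2752  0.19  ]
0.2 62 [ 0.5159 -0.2725  0.2106] expected axis [ 0.5167 -0.2777  0.21  ]
0.22 58 [ 0.5212 -0.2746  0.2307] expected axis [ 0.5214 -0.2802  0.23  ]
zmin 0.14588166493782037 exp foot [ 0.50238301 -0.27005561  0.14950057]
[0.02, 0.0, 0.028, 0.0, -0.001, 0.0],
[0.02, 0.0, 0.028, 0.0, -0.001, 0.0],
[0.02, 0.0, 0.028, 0.0, -0.001, 0.0],
[0.02, 0.0, 0.028, 0.0, -0.001, 0.0],
--
```

>>> send_rows([
  [[0.02,0,0.028,0,0,0],[0.02,0,0.028,0,0,0],[0.02,0,0.028,0,0,0],[0.02,0,0.028,0,0,0],[0,0,0,0,0,0]],
])

```text
clock: 4.78
tcp_pos: [0.5359, -0.2863, 0.1026]
eef_rot: [0.288, 0.232, 0.927, -0.071]
ft_force: [-0.5, 0.4, 0.0]
opening: 0.0174
gripper_force: 49.5
```

>>> send_rows([
  [[0,0,0,0,0,0],[0,0,0,0,0,0],[0,0,0,0,0,0],[0,0,0,0,0,0],[0,0,0,0,0,0]],
], claw=-1)

```text
clock: 5.2
tcp_pos: [0.5373, -0.289, 0.1087]
eef_rot: [0.291, 0.232, 0.925, -0.073]
ft_force: [-1.3, -0.0, 0.3]
opening: 0.0765
gripper_force: 0.0
```

```bash
python3 - <<'E'
from m import *
p,r,s=pose(); print(p,s['opening'],s['gripper_force'])
a=grab('scene','scene2'); b=grab('side','side2')
a=cv2.imread('pics/scene2.png')[200:420,60:340];b=cv2.imread('pics/side2.png')[20:240,240:480]
cv2.imwrite('pics/m2.png',np.hstack([cv2.resize(a,None,fx=1.5,fy=1.5),cv2.resize(b,None,fx=1.5,fy=1.5)]))
E
```

```text
[ 0.5372575  -0.28902639  0.10867581] 0.07645748432137332 0.0
```

View pics/m2.png

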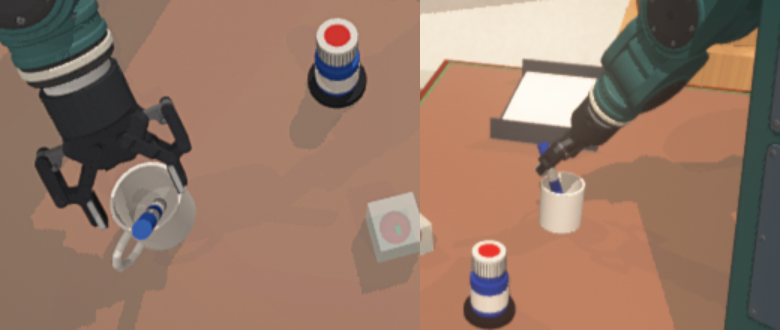

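The marker stands in the mug, leaning, with its blue end up at crop (148,218), and the mug is upright. Next I back off along the tool and go above the bottle.

```bash
python3 - <<'E'
from m import *
p,r,s=pose()
q=p-r.apply([0,0,.10]); print(q)
plan([(q,r,4),((.578,.0035,.20),down(50),1)])
print(s['joint_positions'])
E
```

```text
[ 0.48657788 -0.26198894  0.19012192]
[-0.0, 0.0, -0.025, 0.0, 0.0, 0.0],
[0.0, -0.0, -0.025, 0.0, 0.0, 0.0],
[-0.0, -0.0, -0.025, 0.0, 0.0, 0.0],
[-0.0, -0.0, -0.025, 0.0, 0.0, 0.0],
--
[0.004, 0.035, -0.004, 0.008, 0.076, 0.025],
[0.005, 0.035, -0.004, 0.008, 0.076, 0.025],
[0.006, 0.034, -0.004, 0.008, 0.076, 0.025],
[0.007, 0.034, -0.004, 0.008, 0.076, 0.025],
[0.009, 0.034, -0.003, 0.008, 0.076, 0.025],
[0.01, 0.034, -0.003, 0.008, 0.076, 0.025],
[0.011, 0.033, -0.002, 0.008, 0.076, 0.025],
[0.012, 0.033, -0.002, 0.008, 0.076, 0.025],
--
[-0.67723831  0.18525997 -0.77492322  0.01025202  0.10553869 -0.15240588]
```

>>> send_rows([
  [[0,0,-0.02,0,0,0],[0,0,-0.025,0,0,0],[0,0,-0.03,0,0,0],[0,0,-0.025,0,0,0],[0,0,0,0,0,0]],
])

```text
clock: 5.72
tcp_pos: [0.486, -0.2618, 0.1936]
eef_rot: [0.292, 0.232, 0.925, -0.074]
ft_force: [0.5, -0.9, 1.0]
opening: 0.0853
gripper_force: 0.0
```

>>> send_rows([
  [[0.004,0.035,-0.004,0.008,0.076,0.025],[0.005,0.035,-0.004,0.008,0.076,0.025],[0.006,0.034,-0.004,0.008,0.076,0.025],[0.007,0.034,-0.004,0.008,0.076,0.025],[0.009,0.034,-0.003,0.008,0.076,0.025]],
])

```text
clock: 6.13
tcp_pos: [0.5448, -0.0941, 0.1958]
eef_rot: [0.108, 0.305, 0.946, -0.028]
ft_force: [0.7, -0.4, 0.4]
opening: 0.0854
gripper_force: 0.0
```

>>> send_rows([
  [[0.01,0.034,-0.003,0.008,0.076,0.025],[0.011,0.033,-0.002,0.008,0.076,0.025],[0.012,0.033,-0.002,0.008,0.076,0.025],[0,0,0,0,0,0],[0,0,0,0,0,0]],
])

```text
clock: 6.55
tcp_pos: [0.5788, 0.0054, 0.1969]
eef_rot: [-0.002, 0.341, 0.94, -0.0]
ft_force: [0.1, -1.0, 0.5]
opening: 0.0854
gripper_force: 0.0
```

```bash
python3 - <<'E'
from m import *
p,r,s=pose(); print(p,s['opening'],s['joint_positions'])
plan([((.578,.0035,.093),down(50),1)])
a=grab('scene','scene3'); b=grab('side','side3')
W=cloud(a); w=W[290:400,120:200]; f=a['frame'][290:400,120:200].astype(int)
m=(f[...,2]>f[...,0]+50); P=w[m]; print('blue',len(P),P.mean(0),np.nanmax(P[:,2]),np.nanmin(P[:,2]))
a=cv2.imread('pics/scene3.png')[180:420,110:350];b=cv2.imread('pics/side3.png')[100:260,240:400]
cv2.imwrite('pics/m3.png',np.hstack([cv2.resize(a,(400,400)),cv2.resize(b,(400,400))]))
E
```

```text
[0.57881476 0.00535028 0.19689593] 0.08535321571713642 [-1.31666437e-01  3.70382813e-01  1.80982264e-02  1.22292576e+00
  3.30793198e-04  5.65141355e-01]
[-0.0, -0.001, 0.035, -0.001, -0.001, 0.0],
[-0.0, -0.001, 0.035, -0.001, -0.001, 0.0],
[-0.0, -0.001, 0.035, -0.001, -0.001, 0.0],
--
blue 214 [ 0.55319457 -0.29837685  0.13355098] 0.14948506633802122 0.0616528708151572
```

View pics/m3.png

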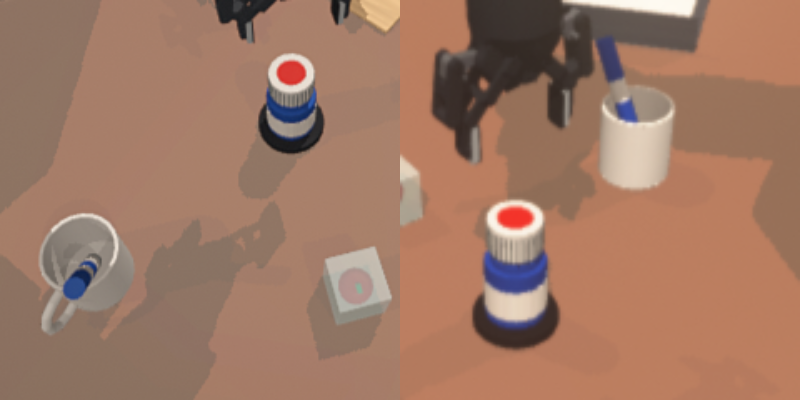

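The marker leans steadily in the upright mug. Now down to the cap, then close on it.

>>> send_rows([
  [[0,-0.001,0.035,0,0,0],[0,-0.001,0.035,0,0,0],[0.001,0,0.034,0,0,0],[0,0,0,0,0,0],[0,0,0,0,0,0]],
])

```text
clock: 7.07
tcp_pos: [0.5739, 0.0029, 0.0945]
eef_rot: [-0.002, 0.343, 0.939, -0.0]
ft_force: [-0.2, -0.7, 0.8]
opening: 0.0852
gripper_force: 0.0
```

>>> send_rows([
  [[0,0,0,0,0,0],[0,0,0,0,0,0],[0,0,0,0,0,0],[0,0,0,0,0,0],[0,0,0,0,0,0]],
], claw=1, force=60)

```text
clock: 7.48
tcp_pos: [0.5763, 0.0033, 0.0961]
eef_rot: [0.0, 0.342, 0.94, 0.0]
ft_force: [0.4, -0.4, 6.9]
opening: 0.0507
gripper_force: 61.0
```

```bash
python3 - <<'E'
from m import *
p,r,s=pose(); print(p,s['opening'],s['gripper_force'],s['ft_force'],s['torque'])
E
```

```text
[0.57634034 0.00333442 0.09607898] 0.05068336895595112 60.96384418196976 [ 0.38675046 -0.38649148  6.90924575] [-0.1586164  -0.03250434 -0.01926472]
```

>>> send_rows([
  [[0,0,0.003,0,0,0],[0,0,0.003,0,0,0],[0,0,0.002,0,0,0],[0,0,0,0,0,0],[0,0,0,0,0,0]],
])

```text
clock: 7.9
tcp_pos: [0.5763, 0.0034, 0.0884]
eef_rot: [0.0, 0.342, 0.94, 0.0]
ft_force: [-2.1, -0.5, 13.0]
opening: 0.0507
gripper_force: 61.5
```

```bash
python3 - <<'E'
from m import *
p,r,s=pose(); print(p,s['opening'],s['gripper_force'],s['ft_force'],s['torque'])
for n in('scene','side'):
    c=grab(n,n+'4'); W=cloud(c); f=c['frame'].astype(int)
    m=(f[...,0]>f[...,1]+100)&(np.linalg.norm(W[...,:2]-[.578,.0035],axis=-1)<.03); print(n,m.sum(),W[m].mean(0) if m.any() else '')
    m=(load(n+'0')['frame'].astype(int)); W=cloud(load(n+'0')); k=(m[...,0]>m[...,1]+100)&(np.linalg.norm(W[...,:2]-[.578,.0035],axis=-1)<.03); print(' before',k.sum(),W[k].mean(0))
E
```

```text
[0.5763472  0.00335836 0.0883799 ] 0.05068001495475742 61.48100334685296 [-2.1353181  -0.46920476 13.01355914] [-0.10265383  0.36173954  0.0382038 ]
scene 189 [0.57746215 0.00222768 0.11927754]
 before 192 [0.5784288  0.00245286 0.12768289]
side 89 [0.57568064 0.00294853 0.11773493]
 before 97 [0.57810772 0.0037883  0.1262201 ]
```

Pressed by 8.4 mm with the push at about 13 N. Now I turn it anticlockwise.

>>> send_rows([
  [[0,0,0,0,0,-0.1],[0,0,0,0,0,-0.12],[0,0,0,0,0,-0.12],[0,0,0,0,0,-0.12],[0,0,0,0,0,-0.12]],
])

```text
clock: 8.42
tcp_pos: [0.5767, 0.0034, 0.0884]
eef_rot: [0.001, 0.056, 0.998, 0.0]
ft_force: [0.6, -0.3, 10.7]
opening: 0.0503
gripper_force: 61.5
```

>>> send_rows([
  [[0,0,0,0,0,-0.12],[0,0,0,0,0,-0.12],[0,0,0,0,0,-0.12],[0,0,0,0,0,-0.12],[0,0,0,0,0,-0.12]],
])

```text
clock: 8.83
tcp_pos: [0.5766, 0.0035, 0.0884]
eef_rot: [0.001, -0.241, 0.97, 0.0]
ft_force: [0.4, 0.5, 10.9]
opening: 0.0499
gripper_force: 61.6
```

>>> send_rows([
  [[0,0,0,0,0,-0.12],[0,0,0,0,0,-0.1],[0,0,0,0,0,0],[0,0,0,0,0,0],[0,0,0,0,0,0]],
])

```text
clock: 9.25
tcp_pos: [0.5766, 0.0035, 0.0884]
eef_rot: [0.0, -0.344, 0.939, 0.0]
ft_force: [-0.0, 0.5, 10.8]
opening: 0.0507
gripper_force: 61.5
```

```bash
python3 - <<'E'
from m import *
p,r,s=pose(); print(p,s['opening'],s['gripper_force'],s['ft_force'],s['torque'],s['joint_positions'], r.as_matrix()[:,1],r.as_matrix()[:,2])
E
```

```text
[0.57656973 0.00348797 0.08835062] 0.05068640628221983 61.465716725215316 [-1.69248798e-03  4.84674562e-01  1.08469315e+01] [0.02700707 0.0469118  0.05817697] [-1.35478174e-01  4.27709581e-01 -1.98420829e-01  9.43871830e-01
  4.54951121e-04 -8.36976370e-01] [-6.45362864e-01  7.63876097e-01 -2.85019832e-04] [ 8.48257498e-04  3.43529765e-04 -9.99999581e-01]
```

>>> send_rows([
  [[0,0,-0.005,0,0,0],[0,0,-0.01,0,0,0],[0,0,-0.015,0,0,0],[0,0,-0.02,0,0,0],[0,0,-0.02,0,0,0]],
])

```text
clock: 9.67
tcp_pos: [0.5753, 0.0036, 0.1579]
eef_rot: [-0.001, -0.344, 0.939, 0.001]
ft_force: [0.5, 0.1, 0.4]
opening: 0.0507
gripper_force: 62.2
```

>>> send_rows([
  [[0,0,-0.012,0,0,0],[0,0,0,0,0,0],[0,0,0,0,0,0],[0,0,0,0,0,0],[0,0,0,0,0,0]],
])

```text
clock: 10.08
tcp_pos: [0.575, 0.0036, 0.1676]
eef_rot: [-0.002, -0.343, 0.939, 0.001]
ft_force: [0.1, -0.1, 0.3]
opening: 0.0505
gripper_force: 62.2
```

```bash
python3 - <<'E'
from m import *
p,r,s=pose(); print(p,s['opening'],s['gripper_force'],s['ft_force'],s['clock'])
for n in('scene','side'):
    c=grab(n,n+'5'); W=cloud(c); f=c['frame'].astype(int)
    m=(f[...,0]>f[...,1]+100)&(np.linalg.norm(W[...,:2]-[.578,.0035],axis=-1)<.04); print(n,m.sum(),W[m].mean(0) if m.any() else '')
a=cv2.imread('pics/scene5.png')[130:410,110:390];b=cv2.imread('pics/side5.png')[80:290,190:400]
cv2.imwrite('pics/m5.png',np.hstack([cv2.resize(a,(400,400)),cv2.resize(b,(400,400))]))
E
```

```text
[0.5749758  0.00360625 0.16760498] 0.050463179020676596 62.21589566208422 [ 0.10724699 -0.05663128  0.31169583] 10.0833
scene 3 [ 0.57746095 -0.00308262  0.22487073]
side 56 [0.58112835 0.00863665 0.19694144]
```

View pics/m5.png

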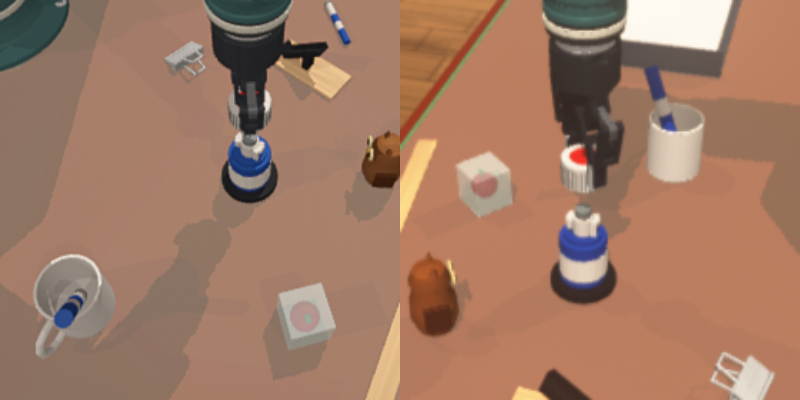

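The cap is held level above the open neck: its top is at about z 0.197, so the underside is about 57 mm above the mouth. The marker is in the upright mug and the bystanders haven't moved. I'm handing in.

```bash
python3 -c "
from bench import arm; print(arm.job_done())"
```

```text
the job is handed in; nothing more can be done
None
```

I handed the job in at about 10 s on the robot's clock; no verdict was returned. The last pictures show the marker leaning in the upright mug with its blue end up, and the cap held level about 57 mm above the bottle's mouth. The owl, apple block and clip look unmoved.

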